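Mark the filter cassettes on the indexing punch

ROBOT

A 6-joint arm with a two-finger parallel gripper is mounted at the origin on the work surface. World frame = base frame: x ahead of the robot, y to its left, z up, the work surface at z = 0. Lengths are in m, angles in rad, forces in N, time in s.
With the tool pointing down it reaches from about 0.35 to 0.85 m from the base axis. Payload 8.1 kg.
Tool frame: the origin (TCP) lies at the very end of the fingers, on their centre line; the grasp point (between the pads) lies 19 mm behind it; z points along the fingers, y is the line along which they close (so a half turn about z gives the same grasp; the last joint's range is limited). The gripper opens to 93 mm and grips with 3 to 60 N. Pads are 15 mm wide; open, the fingers measure 128 mm over their backs; the gripper's body (75 mm by 188 mm) begins 65 mm behind the grasp point.
Start: joints at [1.119, 0.13, 1.488, -0, 1.523, -0.085], TCP at [0.215, 0.56, 0.219] pointing down, gripper open.
Joint ranges: [-2.96, 2.96], [-0.89, 2.26], [0.02, 2.5], [-1.34, 4.48], [0, 2.73], [-2.66, 2.66]. Speed limits (rad/s): [2.39, 2.39, 2.79, 3.14, 3.14, 3.14].

INTERFACE

Orientations are given as a rotation vector (axis times angle).
In Python, from plant import robot gives the robot as it stands. The module is installed in compiled form; this text tells all that it offers.
- The arm moves only by the tool play_rows, never from a script. Its argument "increments" is text: rows parted by semicolons, each of 5 numbers parted by spaces: the shift along the tool's x, y, z in mm, then the turn about the tool's z in degrees, then the closure, from -1 (fully open) to 1 (shut). In form: dx dy dz yaw claw; .... A call has 1 to 20 rows; each row is the pose to reach, as a shift and turn from the pose commanded when the call began, along the tool's axes at that moment; what a row does not reach only later rows make up. A row lasts 1/10 s, in which the tool goes at most 50 mm and 8.59 degrees, less where a joint would pass 70% of its speed; a pose out of reach is approached as far as the arm can. A call with a gripper value outside its range is refused whole. The fingers move at their own pace and stop on an object; "force" is the grip in N (left out, the last holds). Time passes only in rows, so rows that repeat a pose let the fingers close. It gives the time, the measured TCP pose, the force, the opening and the grip force at its end, in the units of the state.
- robot.read_state(): the state, without advancing time (a new reading comes with each control period).
- robot.read_camera(name): name is "scene" or "top" or "wrist"; returns the picture (420x560x3 uint8, blue, green, red); there is no depth.
- robot.calibration(name): a dict with "vertical_fov" (degrees; the focal length in pixels is half the picture's height over the tangent of half this angle, whatever the lens; pixels are square), "cx", "cy" (the principal point, pixels), "rvec" (rotation vector, rad) and "tvec" (3), from world to camera coordinates, as OpenCV has them. Camera axes: x right, y down, z forward; pixel columns grow to the right and rows downward; lengths in m; the calibration is good to about 2 mm. The wrist camera is an equidistant fisheye: a pixel r from the principal point sees the ray r / f radians off the axis. A picture is of the moment at which its call begins: read the wrist's pose just before it. calibration takes no time and is no camera call; for the wrist camera it gives the pose at the moment of the call.
- robot.close_job(): hands the job in; it is judged then, once.
Trained networks look in the newest picture that a camera, given by its name, has taken for a name from the list of things; names that differ only in an ending like _2 or _b are one class to them, and where a whole thing is asked for, a point or a joint stands for the part that bears it (a point fixed in the world has none). Each returns a list of dicts, best first, with "conf" (0 to 1); they miss things now and then, are a little off and sometimes report something else, mostly with a low value. They report only what shows in the picture. A call takes as long as a camera call. They do not tell look-alikes from the thing itself.
- robot.recognise(camera, query): "centre" ([x, y, z] in m, in world coordinates, good to about 4 mm: the middle of the surface that is visible of it).
- robot.regions_of(camera, query): "pixels" (420x560 bool, what is visible of it).
- robot.landmark_of(camera, query): "centre" ([x, y, z] in m, in world coordinates, good to about 4 mm: a listed point, or the origin of a listed thing).
The state is a dict: "t": time; "q": joint angles; "dq": joint speeds; "joint_torque": joint torques, N m; "tool_pos": TCP position; "orientation": TCP orientation; "force": force on the tool from outside, world axes, zero at the start; "wrist_torque": the same for the moment, N m; "opening": finger opening in m; "gripper_force": force on a finger pad.
Only numpy, scipy, OpenCV 4.12 (cv2) and the standard library are available. Lean on these libraries where they do the work, as an engineer would, in place of code of your own. Each camera call takes 0.05 s, during which the arm holds its last target. There are 200 camera calls.

TASK

Mark every filter cassette waiting on the blue mat: stand it in a nest of the turret, click the turret round until it is under the punch, and press the punch's red knob straight down until its spring trips, working in the order red, yellow, blue, white (some colours may be missing). Then stand all the cassettes upright on the floor of the white tray and click the turret round until its orange rest is under the punch. Leave the other things on the bench where they are.

Things in the scene. Friction and masses are not known exactly. Their poses are not given: they have to be found in the camera images.
- cassette_red: red filter cassette, 150 g: a round body 60 mm across and 22 mm high (black band) carrying a round cap 44 mm across, 52 mm high in all, bottom edge chamfered. Origin at the centre of its underside, z up along its axis. Grip it by the cap, more than 22 mm above its underside. Not every colour is present in every run.
- cassette_yellow: yellow filter cassette, 150 g: a round body 60 mm across and 22 mm high (black band) carrying a round cap 44 mm across, 52 mm high in all, bottom edge chamfered. Origin at the centre of its underside, z up along its axis. Grip it by the cap, more than 22 mm above its underside. Not every colour is present in every run.
- cassette_blue: blue filter cassette, 150 g: a round body 60 mm across and 22 mm high (black band) carrying a round cap 44 mm across, 52 mm high in all, bottom edge chamfered. Origin at the centre of its underside, z up along its axis. Grip it by the cap, more than 22 mm above its underside. Not every colour is present in every run.
- cassette_white: white filter cassette, 150 g: a round body 60 mm across and 22 mm high (black band) carrying a round cap 44 mm across, 52 mm high in all, bottom edge chamfered. Origin at the centre of its underside, z up along its axis. Grip it by the cap, more than 22 mm above its underside. Not every colour is present in every run.
- marker: fixed grey marking station. Origin at the centre of its round base (290 mm across, 24 mm high), on the table; its x axis points from the turret's centre to the punch. A turret turns on the base; a column (34 x 60 mm, 178 mm from the centre along x) carries an arm (46 mm wide, 139 to 172 mm above the table) out to the punch, 95 mm from the centre.
- turret (a joint): angle of the turret, an aluminium disc 270 mm across, top 36 mm above the table; endless, grows counter-clockwise from above. It clicks at every multiple of 60 degrees (1.047 rad); let go within 25 degrees of a click it settles there in a second; about 0.2 N m moves it over. Six places 95 mm from its axis, 60 degrees apart: five nests, one orange rest.
- turret_grip (a point): on the turret's axis, 174 mm above the table: where to grip the black bar that turns it. The bar is 44 mm long, 14 mm thick, 146 to 194 mm above the table, on a post 28 mm thick (keep the gripper clear of it when loading nests); this frame's x runs along the bar, towards its orange end and the orange rest.
- rest (a point): centre of the orange rest, a flat orange spot 60 mm across on the turret's top (36 mm above the table); it has no pegs, no cassette belongs there.
- nest1 (a point): centre of nest 1, 60 degrees counter-clockwise from the orange rest: a black spot on the turret's top (36 mm above the table) where a cassette stands between four round-topped pegs 8 mm thick and 11 mm high, with 1.8 mm play all round. All nests serve alike.
- nest2 (a point): centre of nest 2, 120 degrees counter-clockwise from the orange rest: a black spot on the turret's top (36 mm above the table) where a cassette stands between four round-topped pegs 8 mm thick and 11 mm high, with 1.8 mm play all round. All nests serve alike.
- nest3 (a point): centre of nest 3, 180 degrees counter-clockwise from the orange rest: a black spot on the turret's top (36 mm above the table) where a cassette stands between four round-topped pegs 8 mm thick and 11 mm high, with 1.8 mm play all round. All nests serve alike.
- nest4 (a point): centre of nest 4, 240 degrees counter-clockwise from the orange rest: a black spot on the turret's top (36 mm above the table) where a cassette stands between four round-topped pegs 8 mm thick and 11 mm high, with 1.8 mm play all round. All nests serve alike.
- nest5 (a point): centre of nest 5, 300 degrees counter-clockwise from the orange rest: a black spot on the turret's top (36 mm above the table) where a cassette stands between four round-topped pegs 8 mm thick and 11 mm high, with 1.8 mm play all round. All nests serve alike.
- punch_point (a point): the point on the turret's top (36 mm above the table) right under the punch pin. Fixed to the station.
- punch (a joint): how far the spring punch is pressed, 0 (up) to 0.028 m (bottom). The force grows from 3 N to about 16 N at 16 mm, there the spring trips and the force drops to 5 N; it has tripped for certain and marked beyond 24 mm (the knob then stands less than 160 mm above the underside of a cassette in the nest). It springs back up when let go.
- punch_top (a point): centre of the top of the punch's red knob, 42 mm across; 220 mm above the table when up, moves down with it. The pin below it is 12 mm thick and ends 117 mm above the table when up (a cassette in a nest reaches 88 mm).
- mat: blue mat 240 x 180 x 3 mm, fixed, on which the cassettes wait; origin under its centre, x along its long side.
- tray: white tray for finished cassettes, 250 (its x) x 180 (y) mm outside, walls 5 mm thick and 18 mm high, floor 5 mm thick, fixed; origin under its centre.
- dish_a: closed glass dish 74 mm across, 16 mm high, a bystander
- dish_b: closed glass dish 74 mm across, 16 mm high, a bystander
- dish_c: closed glass dish 74 mm across, 16 mm high, a bystander
- tweezers: steel tweezers 140 mm long, 10 mm high, a bystander
- wash_bottle: white closed bottle 60 mm across, 150 mm high, red cap, a bystander
Not all that is in view belongs to the job. Several things have the shape of the cassette_blue; the one meant has the colours described above.

How it is judged:
By the outcome, as a careful person would: the job done as asked, in the order asked, and still so for the second after the job is handed in, with the robot touching nothing.
Of cassette_red, cassette_yellow, cassette_blue, cassette_white only 2 to 3 are there at a start; the rules pass over those that are not, and their reading is None.
At some moment in a run one of cassette_red, cassette_yellow, cassette_blue, cassette_white may be knocked a few centimetres aside while the robot is not near it.
Once in a run the grip may slacken for a moment while it holds something.
It also fails if it takes over 210 s, if anything falls off the work surface, if the arm or the gripper's body presses on something with over 40 N, if the wrist force passes 120 N, or if a joint passes its speed limit or range.

## Working session

There is one attempt and no reset: what is moved stays moved. The work goes in short steps, Python scripts to look and compute and a tool call to move; the robot and the scene stay as the last step left them, time stands still between calls to the robot, and variables do not carry over. Pictures are saved under pics/ and viewed, at most 14 in all, crops included, and the job is handed in when it is done.

Besides the shell and the picture viewer there is one more tool, called after ">>>" as name(argument=value, ...) on one line, values as JSON. play_rows: Moves the arm, as the interface text tells. Its arguments: {"type":"object","properties":{"increments":{"type":"string"},"force":{"type":"number"}},"required":["increments"]}

```bash
mkdir -p pics; cat > h.py <<'E'
import numpy as np, cv2
from scipy.spatial.transform import Rotation as R
from plant import robot
def cal(n):
    c=robot.calibration(n); f=210/np.tan(np.radians(c['vertical_fov'])/2)
    return f,c['cx'],c['cy'],R.from_rotvec(np.ravel(c['rvec'])).as_matrix(),np.ravel(c['tvec'])
def px2w(n,u,v,z,C=None):
    f,cx,cy,M,t=C or cal(n); a,b=u-cx,v-cy
    if n=='wrist':
        r=np.hypot(a,b)+1e-9; th=r/f; d=np.array([a/r*np.sin(th),b/r*np.sin(th),np.cos(th)])
    else: d=np.array([a/f,b/f,1])
    o=-M.T@t; d=M.T@d; return o+d*(z-o[2])/d[2]
def w2px(n,p,C=None):
    f,cx,cy,M,t=C or cal(n); q=M@np.asarray(p)+t
    if n=='wrist':
        r=np.hypot(q[0],q[1])+1e-9; th=np.arctan2(r,q[2]); return cx+f*th*q[0]/r,cy+f*th*q[1]/r
    return cx+f*q[0]/q[2],cy+f*q[1]/q[2]
def tool():
    s=robot.read_state(); return np.array(s['tool_pos']),R.from_rotvec(s['orientation']).as_matrix(),s
def to(p,yaw_y=None):
    """shift in tool axes (mm) to world p; yaw in deg so tool y axis points along world angle yaw_y(deg)"""
    P,M,s=tool(); d=M.T@(np.asarray(p)-P)*1000
    w=0
    if yaw_y is not None:
        a=np.array([np.cos(np.radians(yaw_y)),np.sin(np.radians(yaw_y)),0]); l=M.T@a
        w=np.degrees(np.arctan2(-l[0],l[1])); w=(w+90)%180-90
    return np.round(d,1),round(w,1)
def snap(n,name=None):
    C=cal(n); im=robot.read_camera(n)
    if name: cv2.imwrite('pics/'+name+'.png',im)
    return im,C
E
python3 - <<'E'
from h import *
np.set_printoptions(precision=4,suppress=True)
a,_=snap('top','top0'); b,_=snap('scene','scene0')
P,M,s=tool(); print(P,M,s['t'],s['opening'],s['force'])
for q in ['cassette_red','cassette_yellow','cassette_blue','cassette_white','marker','turret_grip','rest','nest1','nest2','nest3','nest4','nest5','punch_point','punch_top','mat','tray']:
    print(q,[(np.round(d['centre'],4),round(d['conf'],2)) for d in robot.landmark_of('top',q)[:4]])
E
```

```text
[0.2149 0.5596 0.2177] [[-0.9335  0.3586 -0.0007]
 [ 0.3586  0.9335 -0.0015]
 [ 0.0002 -0.0017 -1.    ]] 0.1 0.09283834362604272 [-0.7773 -0.4381 -0.4187]
cassette_red [(array([0.5946, 0.0863, 0.0353]), 0.71)]
cassette_yellow []
cassette_blue [(array([0.5636, 0.2652, 0.0025]), 0.71), (array([0.3234, 0.2688, 0.0009]), 0.66)]
cassette_white [(array([0.5626, 0.3507, 0.0053]), 0.62)]
marker [(array([ 0.5619, -0.0087,  0.    ]), 0.74)]
turret_grip [(array([ 0.5628, -0.0081,  0.1719]), 0.77)]
rest [(array([0.5015, 0.0611, 0.0369]), 0.81)]
nest1 [(array([ 0.4677, -0.0248,  0.0364]), 0.94), (array([ 0.6211, -0.0766,  0.0358]), 0.79), (array([0.599 , 0.0848, 0.0371]), 0.77), (array([0.6525, 0.015 , 0.0362]), 0.74)]
nest2 [(array([ 0.4677, -0.0248,  0.0364]), 0.94), (array([ 0.6211, -0.0766,  0.0358]), 0.79), (array([0.599 , 0.0848, 0.0371]), 0.77), (array([0.6525, 0.015 , 0.0362]), 0.74)]
nest3 [(array([ 0.4677, -0.0248,  0.0364]), 0.94), (array([ 0.6211, -0.0766,  0.0358]), 0.79), (array([0.599 , 0.0848, 0.0371]), 0.77), (array([0.6525, 0.015 , 0.0362]), 0.74)]
nest4 [(array([ 0.4677, -0.0248,  0.0364]), 0.94), (array([ 0.6211, -0.0766,  0.0358]), 0.79), (array([0.599 , 0.0848, 0.0371]), 0.77), (array([0.6525, 0.015 , 0.0362]), 0.74)]
nest5 [(array([ 0.4677, -0.0248,  0.0364]), 0.94), (array([ 0.6211, -0.0766,  0.0358]), 0.79), (array([0.599 , 0.0848, 0.0371]), 0.77), (array([0.6525, 0.015 , 0.0362]), 0.74)]
punch_point [(array([0.6549, 0.0021, 0.0304]), 0.89)]
punch_top [(array([0.6583, 0.0043, 0.2252]), 0.67)]
mat [(array([0.5054, 0.3128, 0.0022]), 0.85)]
tray [(array([ 0.4739, -0.3025,  0.0003]), 0.59), (array([0.6557, 0.0009, 0.032 ]), 0.47), (array([0.506 , 0.3119, 0.0028]), 0.47), (array([ 0.7346,  0.2466, -0.0038]), 0.33)]
```

View pics/top0.png

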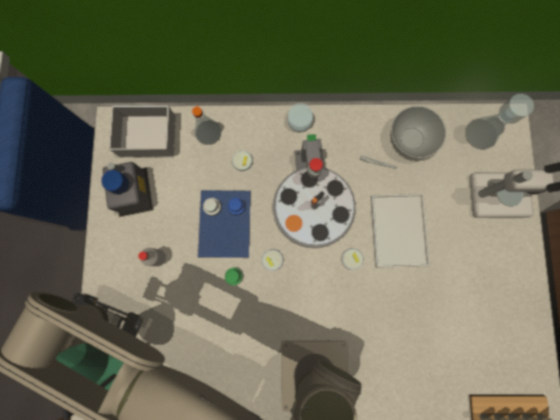

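View pics/scene0.png

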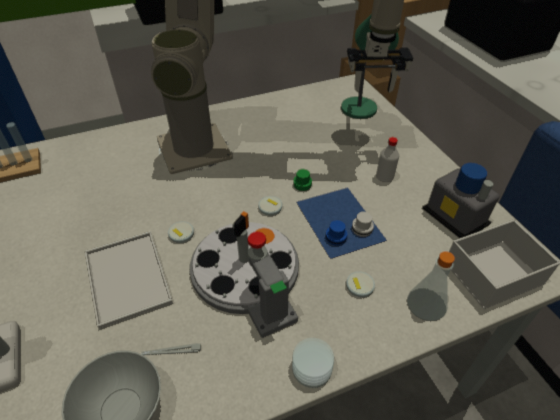

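The top view shows two cassettes on the mat: white at about (211,206) and blue at (236,205). The green one at (233,276) is a look-alike off the mat. The turret's orange rest is at about (294,223) and the punch at (316,165), so the order is blue, then white.

```bash
python3 - <<'E'
from h import *
print(to([0.56,0.29,0.25],0))
E
```

```text
(array([-418.7, -128.5,  -31.3]), np.float64(69.0))
```

>>> play_rows(increments="-42 -13 -31 7 -1;-84 -26 -31 14 -1;-126 -39 -31 21 -1;-168 -52 -31 28 -1;-210 -65 -31 35 -1;-252 -77 -31 42 -1;-294 -90 -31 49 -1;-336 -103 -31 56 -1;-378 -116 -31 63 -1;-419 -128 -31 69 -1;-419 -128 -31 69 -1;-419 -128 -31 69 -1;-419 -128 -31 69 -1")

```text
t: 2.2
tool_pos: [0.5598, 0.291, 0.2496]
orientation: [-2.22, -2.222, 0.0]
force: [0.4, 0.2, -0.6]
opening: 0.093
gripper_force: 0.0
```

```bash
cat > look.py <<'E'
from h import *
import sys
np.set_printoptions(precision=4,suppress=True)
snap('wrist',sys.argv[1])
P,M,s=tool(); print('tcp',P,'ydeg',np.degrees(np.arctan2(M[1,1],M[0,1])),'t',s['t'],'q',np.array(s['q']),'open',s['opening'],'F',np.array(s['force']))
for q in sys.argv[2:]:
    print(q,[(np.round(d['centre'],4),round(d['conf'],2)) for d in robot.landmark_of('wrist',q)[:5]])
E
python3 look.py w1 cassette_blue cassette_white marker turret_grip rest nest1 punch_point
```

```text
tcp [0.5596 0.2913 0.2497] ydeg 0.09854726763275883 t 2.25 q [0.3985 0.2031 1.3512 0.0003 1.5874 0.3968] open 0.09301537165812034 F [-0.2949 -0.0383  0.3527]
cassette_blue [(array([0.5663, 0.2656, 0.0017]), 0.81), (array([0.6009, 0.0778, 0.0395]), 0.7)]
cassette_white [(array([ 0.5672,  0.3531, -0.0001]), 0.8), (array([ 0.5637, -0.0071, -0.0012]), 0.47)]
marker [(array([ 0.5639, -0.0081,  0.0003]), 0.75), (array([0.5652, 0.2649, 0.0038]), 0.18)]
turret_grip []
rest [(array([0.5061, 0.0713, 0.0365]), 0.59)]
nest1 [(array([0.602 , 0.0777, 0.0379]), 0.9), (array([ 0.4694, -0.0157,  0.0351]), 0.73), (array([ 0.6554, -0.0004,  0.0318]), 0.57)]
punch_point [(array([0.6565, 0.002 , 0.0373]), 0.96)]
```

View pics/w1.png

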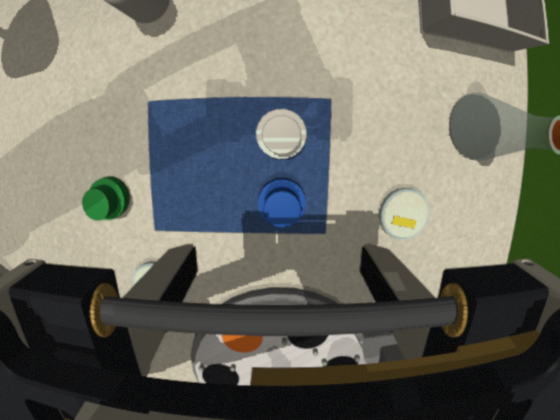

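The wrist view shows blue at (282,203) and white at (281,134) on the mat. The green look-alike is off the mat at (105,198). I'll measure the turret next.

```bash
python3 - <<'E'
from h import *
print(to([0.54,-0.11,0.33],0))
E
```

```text
(array([-400.8,  -20.3,  -80.2]), np.float64(0.0))
```

>>> play_rows(increments="-40 -2 -40 0 -1;-80 -4 -80 0 -1;-125 -6 -80 0 -1;-170 -8 -80 0 -1;-215 -10 -80 0 -1;-260 -13 -80 0 -1;-305 -15 -80 0 -1;-350 -18 -80 0 -1;-401 -20 -80 0 -1;-401 -20 -80 0 -1;-401 -20 -80 0 -1;-401 -20 -80 0 -1")

```text
t: 3.8
tool_pos: [0.5404, -0.1098, 0.3297]
orientation: [-2.221, -2.222, -0.001]
force: [0.7, 0.5, -0.1]
opening: 0.0927
gripper_force: 0.0
```

```bash
python3 look.py w2 marker turret_grip rest nest1 punch_point punch_top tray; python3 - <<'E'
from h import *
for q in ['nest1','rest','turret']:
    C=cal('wrist')
    for d in robot.regions_of('wrist',q)[:6]:
        m=d['pixels']; v,u=np.nonzero(m); print(q,round(d['conf'],2),m.sum(),(u.mean().round(1),v.mean().round(1)),px2w('wrist',u.mean(),v.mean(),0.036,C).round(4))
E
```

```text
tcp [ 0.5404 -0.1094  0.3298] ydeg 0.06514600040798503 t 3.85 q [-0.2929 -0.0203  1.4442  0.0004  1.7177 -0.294 ] open 0.09303613190073495 F [-0.0081  0.7738 -0.1394]
marker [(array([ 0.564 , -0.0074, -0.003 ]), 0.7)]
turret_grip [(array([ 0.565 , -0.006 ,  0.1784]), 0.73)]
rest [(array([0.5111, 0.074 , 0.0338]), 0.84)]
nest1 [(array([ 0.5247, -0.0881,  0.039 ]), 0.87), (array([ 0.6143, -0.0882,  0.0374]), 0.68), (array([0.6023, 0.0785, 0.0402]), 0.61), (array([ 0.6591, -0.0011,  0.0352]), 0.56), (array([ 0.4707, -0.0141,  0.0357]), 0.55)]
punch_point [(array([0.6543, 0.0024, 0.034 ]), 0.91), (array([0.6586, 0.0009, 0.0356]), 0.19)]
punch_top []
tray [(array([ 0.4824, -0.3006, -0.0019]), 0.92)]
nest1 0.64 25957 (np.float64(289.8), np.float64(104.4)) [ 0.5573 -0.0103  0.036 ]
rest 0.62 26257 (np.float64(290.1), np.float64(104.4)) [ 0.5576 -0.0105  0.036 ]
```

View pics/w2.png

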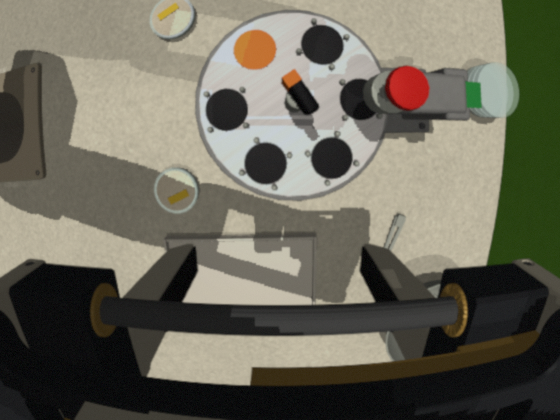

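The turret is in full view: orange rest at (255,49), nests at (322,44), (227,109), (265,163) and (331,158), one under the punch, and the red knob at (407,88). I'll fit its geometry by colour.

```bash
python3 - <<'E'
from h import *
from scipy.optimize import least_squares
C=cal('wrist'); im=cv2.imread('pics/w2.png').astype(int)
def blob(mask,u,v):
    n,l,st,ce=cv2.connectedComponentsWithStats(mask.astype(np.uint8)); k=l[v,u]
    vv,uu=np.nonzero(l==k); W=np.array([px2w('wrist',a,b,0.036,C) for a,b in zip(uu,vv)])
    c,r=cv2.minEnclosingCircle(W[:,:2].astype(np.float32)*1000); print((u,v),st[k][4],'mean',W.mean(0).round(4),'mec',np.round(c,1),round(r,1)); 
    c=W.mean(0)[:2]; return c
dark=im.max(2)<45; b,g,r=im[...,0],im[...,1],im[...,2]
org=(r-b>70)&(r>120)
pts=[(120,blob(org,255,49)),(60,blob(dark,322,44)),(180,blob(dark,227,109)),(240,blob(dark,265,163)),(300,blob(dark,331,158))]
def f(p): return np.concatenate([p[:2]+.095*np.array([np.cos(p[2]+np.radians(a)),np.sin(p[2]+np.radians(a))])-q for a,q in pts])
s=least_squares(f,[.563,-.008,.1]); print(s.x,np.degrees(s.x[2]),(s.fun*1000).round(1))
p=s.x
for n,a in [('p120',120),('p180',180),('p240',240),('punch',0)]:
    print(n,(p[:2]+.095*np.array([np.cos(p[2]+np.radians(a)),np.sin(p[2]+np.radians(a))])).round(4),'tangent',round(np.degrees(p[2])+a-90,1))
red=(r>120)&(g<60)&(b<60); n,l,st,ce=cv2.connectedComponentsWithStats(red.astype(np.uint8)); vv,uu=np.nonzero(l==l[88,407]); print('knob',px2w('wrist',uu.mean(),vv.mean(),.220,C),len(uu))
E
```

```text
(255, 49) 1310 mean [0.5081 0.0699 0.036 ] mec [507.9  70. ] 29.7
(322, 44) 1152 mean [0.6027 0.0784 0.036 ] mec [602.9  78.7] 28.3
(227, 109) 1193 mean [ 0.4682 -0.0166  0.036 ] mec [467.9 -16.5] 28.2
(265, 163) 1181 mean [ 0.5224 -0.0944  0.036 ] mec [522.4 -94.5] 27.8
(331, 158) 1172 mean [ 0.6174 -0.0858  0.036 ] mec [617.5 -86.1] 28.3
[ 0.56267758 -0.00799472  0.08923669] 5.112885639075884 [-0.  -0.1 -0.  -0.2 -0.1  0.1  0.3  0.2 -0.1  0.1]
p120 [0.508  0.0697] tangent 35.1
p180 [ 0.4681 -0.0165] tangent 95.1
p240 [ 0.5227 -0.0942] tangent 155.1
punch [6.573e-01 5.000e-04] tangent -84.9
knob [ 0.65620205 -0.00072918  0.22      ] 1335
```

>>> play_rows(increments="45 3 0 0 -1;90 6 0 0 -1;135 9 0 0 -1;180 12 0 0 -1;225 15 0 0 -1;270 19 20 0 -1;300 23 60 0 -1;315 25 100 0 -1;315 25 100 0 -1;315 25 100 0 -1;315 25 100 0 -1")

```text
t: 5.45
tool_pos: [0.5667, 0.2037, 0.2324]
orientation: [2.221, 2.219, 0.005]
force: [0.4, -0.1, -0.1]
opening: 0.0932
gripper_force: 0.0
```

```bash
cat > cas.py <<'E'
from h import *
from scipy.optimize import minimize
import sys
def sil(n,p,z0,C,dz=None):
    m=np.zeros((420,560),np.uint8)
    for hs,r in (((0,.022),.030),((.022,.052),.022)):
        pts=[]
        for h in hs:
            rr=r-0.002*(h==0)
            for a in np.linspace(0,2*np.pi,40): pts.append(w2px(n,[p[0]+rr*np.cos(a),p[1]+rr*np.sin(a),z0+h],C))
        hull=cv2.convexHull((np.array(pts)*16).round().astype(np.int32)); cv2.fillConvexPoly(m,hull,1,shift=4)
    return m>0
def find(n,q,z0,k=0,show=True):
    C=cal(n); robot.read_camera(n); L=robot.regions_of(n,q); L2=robot.landmark_of(n,q); out=[]
    for d in L:
        m=d['pixels']
        if m.sum()<80 or m.sum()>20000: continue
        v,u=np.nonzero(m); x0=px2w(n,u.mean(),v.mean(),z0+.02,C)[:2]
        f=lambda x:-( (sil(n,x,z0,C)&m).sum()/ (sil(n,x,z0,C)|m).sum())
        r=minimize(f,x0,method='Nelder-Mead',options=dict(initial_simplex=[x0,x0+[.006,0],x0+[0,.006]],xatol=2e-4,fatol=1e-3))
        print(q,round(d['conf'],2),'px',(round(u.mean()),round(v.mean())),'xy',r.x.round(4),'iou',round(-r.fun,3)); out.append(r.x)
    print('  lm',[(np.round(d['centre'],4),round(d['conf'],2)) for d in L2[:3]])
    return out
if __name__=='__main__':
    for q in sys.argv[3:]: find(sys.argv[1],q,float(sys.argv[2]))
    P,M,s=tool(); print('tcp',P.round(4),'t',s['t'])
E
python3 cas.py wrist 0.003 cassette_blue cassette_white
```

```text
cassette_blue 0.88 px (89, 138) xy [0.3247 0.2716] iou 0.946
cassette_blue 0.75 px (275, 133) xy [0.5647 0.266 ] iou 0.939
  lm [(array([ 0.3217,  0.2749, -0.0015]), 0.84), (array([0.5663, 0.2644, 0.0033]), 0.83)]
cassette_white 0.59 px (274, 60) xy [0.5637 0.3508] iou 0.978
cassette_white 0.39 px (137, 232) xy [0.383 0.144] iou 0.827
  lm [(array([ 0.5633,  0.358 , -0.0008]), 0.87)]
tcp [0.566  0.2039 0.231 ] t 5.75
```

```bash
python3 - <<'E'
from h import *
print(to([0.5647,0.266,0.030],0))
E
```

```text
(array([ 62. ,  -1.8, 201.1]), np.float64(-0.1))
```

>>> play_rows(increments="40 -2 0 0 -1;62 -2 40 0 -1;62 -2 90 0 -1;62 -2 130 0 -1;62 -2 160 0 -1;62 -2 180 0 -1;62 -2 192 0 -1;62 -2 201 0 -1;62 -2 201 0 -1;62 -2 201 0 0.2;62 -2 201 0 0.5;62 -2 201 0 0.8;62 -2 201 0 1;62 -2 201 0 1;62 -2 201 0 1;62 -2 201 0 1", force=35)

```text
t: 7.35
tool_pos: [0.5634, 0.2663, 0.0287]
orientation: [2.222, 2.221, 0.0]
force: [-0.6, -0.3, 1.3]
opening: 0.0435
gripper_force: 35.0
```

```bash
python3 - <<'E'
from h import *
P,M,s=tool(); print(P,s['opening'],s['q'][5]);print(to([0.5647,0.2,0.2]));print(to([0.5227,-0.0942,0.1],155.1))
E
```

```text
[0.56342169 0.2663335  0.02869543] 0.043454488850543975 0.35968035837882856
(array([ -66.3,    1.3, -171.3]), 0)
(array([-360.5,  -40.6,  -71.3]), np.float64(24.9))
```

>>> play_rows(increments="0 0 -45 0 1;0 0 -95 0 1;0 0 -145 0 1;-10 0 -190 0 1;-50 -4 -218 3 1;-95 -10 -218 6 1;-140 -15 -218 9 1;-185 -20 -218 12 1;-230 -25 -218 15 1;-275 -30 -218 19 1;-320 -35 -218 22 1;-361 -41 -218 25 1;-361 -41 -218 25 1;-361 -41 -180 25 1;-361 -41 -130 25 1;-361 -41 -85 25 1;-361 -41 -71 25 1;-361 -41 -71 25 1;-361 -41 -71 25 1")

```text
t: 9.25
tool_pos: [0.5236, -0.0946, 0.1018]
orientation: [2.648, 1.687, 0.002]
force: [1.5, 0.6, 0.0]
opening: 0.0434
gripper_force: 35.0
```

```bash
python3 look.py w3 nest1; python3 -c "
from h import *
print(to([0.5227,-0.0942,0.062],155.1))"
```

```text
tcp [ 0.5244 -0.0949  0.1026] ydeg -24.995522380387012 t 9.3 q [-0.2754  0.0321  1.8085  0.0001  1.2967  0.1608] open 0.04355774380143182 F [ 0.4657 -0.0229 -0.3662]
nest1 [(array([ 0.6602, -0.0001,  0.0354]), 0.79), (array([ 0.4699, -0.0155,  0.0346]), 0.56), (array([ 0.614 , -0.0856,  0.0355]), 0.55)]
(array([-0. , -2.2, 40.9]), np.float64(-0.1))
```

View pics/w3.png

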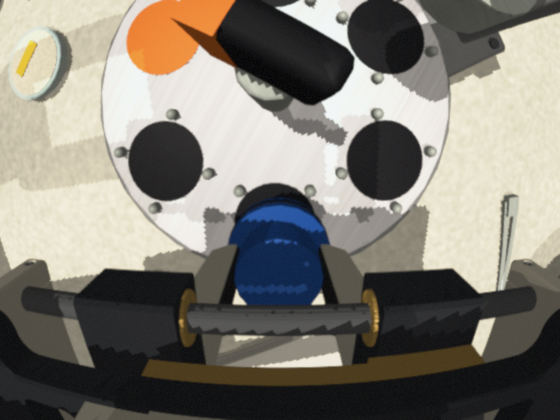

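The blue cassette hangs in the fingers at about (279,255), over the black nest spot at about (279,200), with neighbouring nests at (166,161) and (384,160). I'll refine the turret centre from this closer view.

```bash
cat > tur.py <<'E'
from h import *
from scipy.optimize import least_squares
def circ(im,C,mask,u,v,z=.036):
    n,l,st,ce=cv2.connectedComponentsWithStats(cv2.morphologyEx(mask.astype(np.uint8),cv2.MORPH_OPEN,np.ones((3,3)))); k=l[v,u]
    vv,uu=np.nonzero(l==k); W=np.array([px2w('wrist',a,b,z,C) for a,b in zip(uu,vv)]); 
    return W.mean(0)[:2]
E
python3 - <<'E'
from tur import *
C=cal('wrist'); im=cv2.imread('pics/w3.png').astype(int)
dark=im.max(2)<50
pts=[(180,circ(im,C,dark,166,161)),(300,circ(im,C,dark,384,160))]
print(pts)
def f(p): return np.concatenate([p[:2]+.095*np.array([np.cos(p[2]+np.radians(a)),np.sin(p[2]+np.radians(a))])-q for a,q in pts])
s=least_squares(f,[.563,-.008,.089]); p=s.x; print(p,np.degrees(p[2]),s.fun*1000)
a=np.radians(240); n=p[:2]+.095*np.array([np.cos(p[2]+a),np.sin(p[2]+a)]); print('nest240',n)
b,g,r=im[...,0],im[...,1],im[...,2]; blue=(b>g+25)&(b>r+40)
for v in range(225,300,12):
    u=np.nonzero(blue[v])[0]; u=u[(u>200)&(u<350)]; print(v,u.min(),u.max(),(u.min()+u.max())/2)
P=np.array([.524,-.0948,.102]); 
print('proj TCP axis',[np.round(w2px('wrist',P+[0,0,h],C),1) for h in (-.026,-.004,.026)])
print('nest proj',w2px('wrist',[*n,.036],C), 'radius-30 body bottom circle expected vs black')
print(np.mean([to([*n,.062],155.1)[0] for _ in range(1)],0))
E
```

```text
[(180, array([ 0.46794033, -0.01671088])), (300, array([ 0.61860185, -0.08553556]))]
[ 0.56300803 -0.00791786  0.09509035] 5.448275610653948 [ 0.49687681 -0.22695729 -0.49687678  0.22695736]
nest240 [ 0.52353415 -0.09432858]
225 236 321 278.5
237 231 326 278.5
249 240 317 278.5
261 238 319 278.5
273 235 322 278.5
285 236 321 278.5
297 243 314 278.5
proj TCP axis [array([275.1, 241.1]), array([274.9, 254.6]), array([274.5, 278.6])]
nest proj (np.float64(274.5204473701482), np.float64(222.00989527410852)) radius-30 body bottom circle expected vs black
[ 0.2 -1.4 40.9]
```

```bash
python3 - <<'E'
import cv2
im=cv2.imread('pics/w3.png')[165:305,200:360]; cv2.imwrite('pics/w3c.png',cv2.resize(im,None,fx=4.2,fy=4.2,interpolation=cv2.INTER_CUBIC))
E
```

```text
(no output)
```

View pics/w3c.png

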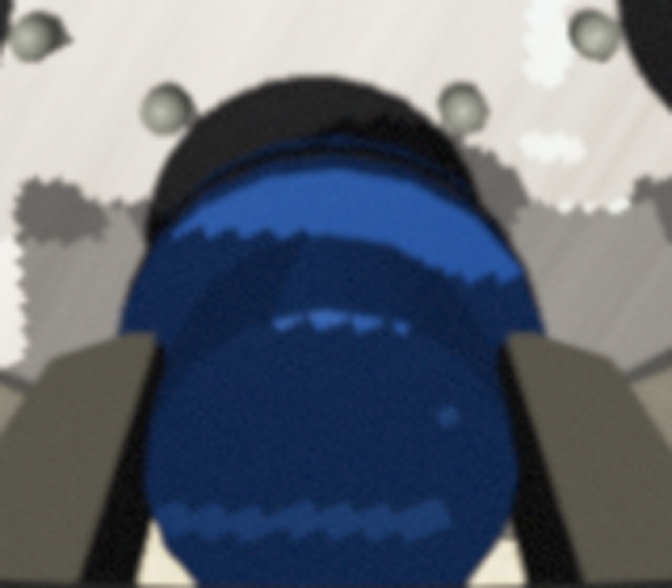

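```bash
python3 - <<'E'
from h import *
C=cal('wrist'); P,M,s=tool(); print(P)
ex=M[:,0]; P=np.array([.524,-.0948,.1021]); u=P[2]-.0257
def row(c,r,z): 
    return min(w2px('wrist',[c[0]+r*np.cos(a),c[1]+r*np.sin(a),z],C)[1] for a in np.linspace(0,6.28,90))
print('body top front',row(P,.030,u+.022),'obs 205;  band?',[round(row(P,.030,u+h),1) for h in (.0,.005,.015)])
print('cap top front', row(P,.022,u+.052),'obs ~',165+315/4.2)
n=[.5235,-.0943]; print('spot top',row(n,.028,.036),row(n,.0285,.036),'obs',165+75/4.2)
for d in (-.002,.002): print(d,row(P+ex*d,.030,u+.022),row(P+ex*d,.022,u+.052))
E
```

```text
[ 0.52453653 -0.09504649  0.10286531]
body top front 204.1691810541256 obs 205;  band? [np.float64(195.3), np.float64(197.1), np.float64(201.1)]
cap top front 236.81460544707912 obs ~ 240.0
spot top 185.53459158767467 184.86588480207402 obs 182.85714285714286
-0.002 207.7105677817803 240.83916185701057
0.002 200.60806921274877 232.7534227434257
```

>>> play_rows(increments="0.6 -1.5 0 0 1;1.2 -2.9 0 0 1;1.2 -2.9 10 0 1;1.2 -2.9 18 0 1;1.2 -2.9 22 0 1;1.2 -2.9 25 0 1;1.2 -2.9 27 0 1;1.2 -2.9 29 0 1;1.2 -2.9 31 0 1;1.2 -2.9 33 0 1;1.2 -2.9 33 0 1")

```text
t: 10.45
tool_pos: [0.52, -0.0923, 0.0664]
orientation: [-2.65, -1.687, 0.0]
force: [0.3, -0.3, -1.5]
opening: 0.043
gripper_force: 35.0
```

```bash
python3 look.py w4 
```

```text
tcp [ 0.5201 -0.0923  0.0666] ydeg -25.017682166114383 t 10.5 q [-0.2728  0.0664  1.8439 -0.      1.2315  0.1639] open 0.043234481673733866 F [ 0.3264  0.3702 -1.3758]
```

View pics/w4.png

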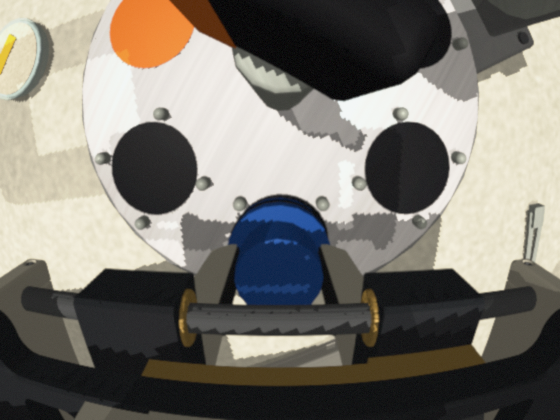

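>>> play_rows(increments="0 0 2 0 1;0 0 4 0 1;0 0 4.5 0 1;0 0 4.5 0 0.5;0 0 4.5 0 0;0 0 4.5 0 -0.5;0 0 4.5 0 -1;0 0 4.5 0 -1;0 0 4.5 0 -1;0 0 -20 0 -1;0 0 -60 0 -1;0 0 -110 0 -1;0 0 -160 0 -1;0 0 -190 0 -1;0 0 -190 0 -1")

```text
t: 12.0
tool_pos: [0.5229, -0.0931, 0.2632]
orientation: [2.643, 1.684, 0.011]
force: [0.7, 0.1, 0.7]
opening: 0.0929
gripper_force: 0.0
```

```bash
python3 look.py w5; python3 cas.py wrist 0.036 cassette_blue; python3 -c "
from h import *
print(to([0.5627,-0.008,0.23],5.1+120-90))"
```

```text
tcp [ 0.5217 -0.0928  0.2598] ydeg -25.016192338846448 t 12.05 q [-0.2727 -0.0799  1.6275 -0.      1.5881  0.1639] open 0.09284044497498538 F [-0.1872 -0.5679 -0.5342]
cassette_blue 0.6 px (276, 186) xy [ 0.5214 -0.0916] iou 0.977
cassette_blue 0.55 px (50, 26) xy [0.3398 0.2504] iou 0.775
  lm [(array([ 0.5222, -0.095 ,  0.0368]), 0.93), (array([ 0.324 ,  0.2742, -0.0054]), 0.68)]
tcp [ 0.5193 -0.0921  0.2548] t 12.2
(array([94.6,  3.8, 24.7]), np.float64(-60.1))
```

```bash
python3 -c "
from h import *
print(tool()[0],to([0.5607,-0.007,0.16],-145+0.1))"
```

```text
[ 0.519324   -0.09211352  0.25475501] (array([94.7,  1.8, 94.7]), np.float64(-60.1))
```

>>> play_rows(increments="0 0 0 8.5 -0.5;0 0 0 17 0;20 0 0 25.5 0;40 0 0 34 0;60 0 0 42.5 0;80 1 0 51 0;95 2 0 59.5 0;95 2 0 68 0;95 2 0 76.5 0;95 2 0 85 0;95 2 0 93.5 0;95 2 0 102 0;95 2 0 110.5 0;95 2 0 120 0;95 2 0 120 0;95 2 0 120 0")

```text
t: 13.8
tool_pos: [0.5614, -0.007, 0.255]
orientation: [2.788, -1.446, -0.004]
force: [0.5, 0.1, -0.2]
opening: 0.0466
gripper_force: 0.0
```

```bash
python3 look.py w6 turret_grip
```

```text
tcp [ 0.5616 -0.007   0.2554] ydeg -144.79489621357322 t 13.85 q [-0.1038  0.016   1.5417  0.      1.586   2.4233] open 0.04667589923875226 F [-0.3492 -0.0161 -0.002 ]
turret_grip [(array([0.6601, 0.0016, 0.0351]), 0.63), (array([ 0.5695, -0.0083,  0.178 ]), 0.57)]
```

View pics/w6.png

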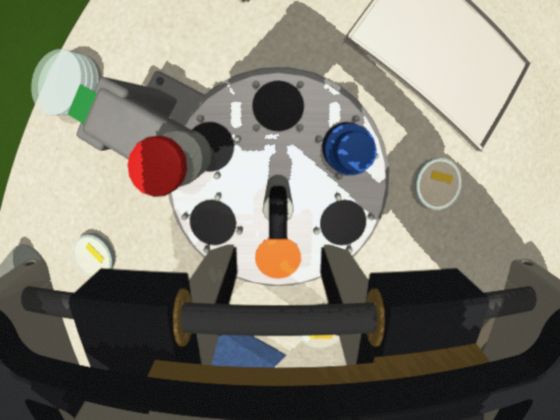

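The gripper is squarely over the bar (bar at columns 272-286, fingers centred at 279). Blue sits in its nest at (350,148). I'll turn the turret.

>>> play_rows(increments="0 0 40 0 0;0 0 75 0 0;0 0 95 0 0;0 0 95 0 0;0 0 95 0 0.5;0 0 95 0 1;0 0 95 0 1;0 0 95 0 1;0 0 95 0 1;0 0 95 -4 1;0 0 95 -10 1;0 0 95 -16 1;0 0 95 -22 1;0 0 95 -28 1;0 0 95 -34 1;0 0 95 -40 1", force=30)

```text
t: 15.5
tool_pos: [0.5629, -0.0067, 0.1627]
orientation: [-3.115, 0.403, -0.003]
force: [1.6, 2.4, 3.2]
opening: 0.0136
gripper_force: 30.0
```

>>> play_rows(increments="0 0 0 -6 1;0 0 0 -12 1;0 0 0 -18 1;0 0 0 -24 1;0 0 0 -30 1;0 0 0 -36 1;0 0 0 -42 1;0 0 0 -48 1;0 0 0 -54 1;0 0 0 -60 1;0 0 0 -66 1;0 0 0 -72 1;0 0 0 -77 1;0 0 0 -80 1;0 0 0 -80 1;0 0 0 -80 1;0 0 0 -80 0.5;0 0 0 -80 0;0 0 0 -80 0;0 0 0 -80 0")

```text
t: 17.5
tool_pos: [0.5621, -0.0073, 0.1616]
orientation: [2.65, 1.687, -0.0]
force: [-0.2, 0.1, -0.2]
opening: 0.0412
gripper_force: 0.0
```

```bash
python3 look.py w7 punch_top; python3 cas.py top 0.036 cassette_blue; python3 cas.py scene 0.036 cassette_blue
```

```text
tcp [ 0.5621 -0.0073  0.1616] ydeg -25.031296137657513 t 17.55 q [-0.1041  0.0622  1.6658 -0.0002  1.4137  0.3328] open 0.04415897208638071 F [ 0.3384 -0.4734  0.2288]
punch_top [(array([ 0.6539, -0.0031,  0.2179]), 0.83)]
cassette_blue 0.7 px (233, 276) xy [0.3209 0.2684] iou 0.882
  lm [(array([0.3224, 0.2705, 0.0008]), 0.49)]
tcp [ 0.5621 -0.0072  0.1616] t 17.75
cassette_blue 0.76 px (302, 180) xy [0.3568 0.252 ] iou 0.813
cassette_blue 0.57 px (252, 283) xy [ 0.6473 -0.0106] iou 0.403
  lm [(array([ 0.3215,  0.2724, -0.0007]), 0.76), (array([0.6543, 0.0037, 0.0323]), 0.49)]
tcp [ 0.5621 -0.0071  0.1616] t 17.9
```

>>> play_rows(increments="0 0 -40 0 0;0 0 -80 0 0.5;0 0 -100 0 1;23 40 -100 0 1;47 81 -100 0 1;47 81 -100 0 1;47 81 -80 0 1;47 81 -65 0 1;47 81 -57 0 1;47 81 -52 0 1;47 81 -48 0 1;47 81 -44 0 1;47 81 -40 0 1;47 81 -37 0 1;47 81 -34.5 0 1;47 81 -32.5 0 1;47 81 -32 0 1;47 81 -32 0 1;47 81 -32 0 1")

```text
t: 19.8
tool_pos: [0.6548, 0.0013, 0.196]
orientation: [2.649, 1.687, 0.001]
force: [-8.1, 0.6, 8.4]
opening: 0.0005
gripper_force: 4.3
```

```bash
python3 look.py w8
```

```text
tcp [0.6548 0.0013 0.196 ] ydeg -25.014038611896954 t 19.85 q [-0.0763  0.2871  1.3509 -0.      1.5029  0.3603] open 0.00021547109296905944 F [-7.596   0.6218  8.271 ]
```

>>> play_rows(increments="0 0 1 0 1;0 0 2 0 1;0 0 3 0 1;0 0 3 0 1")

```text
t: 20.25
tool_pos: [0.6552, 0.0013, 0.1924]
orientation: [2.649, 1.687, 0.002]
force: [-4.7, -0.1, 4.0]
opening: -0.0
gripper_force: 2.5
```

>>> play_rows(increments="0 0 -10 0 1;0 0 -35 0 1;0 0 -60 0 0.5;30 -27 -65 -4 0;60 -55 -65 -8 -1;95 -87 -65 -12 -1;125 -115 -60 -16 -1;160 -146 -50 -20 -1;195 -178 -40 -25 -1;224 -204 -38 -25 -1;224 -204 -38 -25 -1;224 -204 -38 -25 -1;224 -204 -38 -25 -1")

```text
t: 21.55
tool_pos: [0.5659, 0.2897, 0.2293]
orientation: [2.222, 2.22, 0.001]
force: [-0.2, 0.1, 0.3]
opening: 0.0835
gripper_force: 0.0
```

```bash
python3 look.py w9; python3 cas.py wrist 0.003 cassette_white;python3 -c "
from h import *
print(to([0.563,0.351,0.03],0))"
```

```text
tcp [0.5661 0.2894 0.2293] ydeg -0.10109106435076552 t 21.6 q [ 0.3922  0.2215  1.3671 -0.0004  1.5521  0.394 ] open 0.08787163882959707 F [ 0.4417 -0.1214 -0.5767]
cassette_white 0.76 px (275, 133) xy [0.5635 0.3515] iou 0.97
  lm [(array([ 5.640e-01,  3.539e-01, -1.000e-04]), 0.81), (array([0.5077, 0.0678, 0.0346]), 0.36), (array([0.6566, 0.0011, 0.0344]), 0.17)]
tcp [0.566  0.2893 0.229 ] t 21.75
(array([ 61.6,  -3.2, 199. ]), np.float64(-0.1))
```

>>> play_rows(increments="40 -2 0 0 -1;62 -4 40 0 -1;62 -4 90 0 -1;62 -4 130 0 -1;62 -4 160 0 -1;62 -4 180 0 -1;62 -4 192 0 -1;62 -4 200 0 -1;62 -4 200 0 -1;62 -4 200 0 0.2;62 -4 200 0 0.5;62 -4 200 0 0.8;62 -4 200 0 1;62 -4 200 0 1;62 -4 200 0 1;62 -4 200 0 1", force=35)

```text
t: 23.35
tool_pos: [0.5614, 0.3525, 0.0287]
orientation: [2.222, 2.221, 0.0]
force: [0.1, -0.1, 0.7]
opening: 0.0437
gripper_force: 35.0
```

```bash
python3 look.py w10;python3 -c "
from h import *
c=np.array([.5605,-.0068]); a=np.radians(125.1); n=c+.095*np.array([np.cos(a),np.sin(a)]); print(n,to([*n,0.1],35.1))"
```

```text
tcp [0.5614 0.3525 0.0287] ydeg -0.014312970777833924 t 23.4 q [ 0.4834  0.4498  1.4643 -0.      1.2272  0.4837] open 0.04324862849697019 F [ 0.3227 -0.3466  1.0455]
[0.5058745  0.07092422] (array([-281.6,  -55.4,  -71.3]), np.float64(-35.1))
```

>>> play_rows(increments="0 0 -45 0 1;0 0 -95 0 1;0 0 -120 0 1;-20 -4 -120 8.5 1;-40 -8 -120 17 1;-60 -12 -120 25.5 1;-80 -16 -120 34 1;-100 -20 -120 42.5 1;-120 -24 -120 51 1;-140 -28 -120 59.5 1;-160 -32 -120 68 1;-180 -36 -120 76.5 1;-200 -40 -120 85 1;-220 -43 -120 93.5 1;-240 -46 -120 102 1;-255 -50 -120 110.5 1;-270 -53 -120 119 1;-282 -55 -120 127.5 1;-282 -55 -120 136 1;-282 -55 -120 144.9 1")

```text
t: 25.4
tool_pos: [0.5059, 0.0701, 0.1484]
orientation: [2.786, -1.451, -0.001]
force: [0.3, 0.8, -1.9]
opening: 0.0434
gripper_force: 35.0
```

>>> play_rows(increments="0 0 25 0 1;0 0 47 0 1;0 0 47 0 1;0 0 47 0 1")

```text
t: 25.8
tool_pos: [0.5057, 0.0705, 0.1015]
orientation: [2.791, -1.441, -0.002]
force: [-0.0, -0.1, -0.7]
opening: 0.0435
gripper_force: 35.0
```

```bash
python3 look.py w11
```

```text
tcp [0.5066 0.0706 0.1025] ydeg -144.6054166504062 t 25.85 q [ 0.0381 -0.0222  1.8633  0.      1.2999  2.562 ] open 0.043274432445360424 F [ 0.4609  0.057  -1.3731]
```

View pics/w11.png

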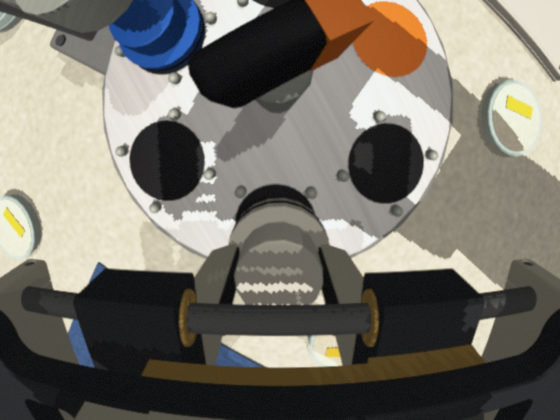

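The view nearly matches the first insertion: pegs at (240,192) and (310,193), white body centred at about column 279, blue under the punch. I'll shift about -2 mm in y and insert.

>>> play_rows(increments="0.3 -1 0 0 1;0.3 -2 0 0 1;0.3 -2 10 0 1;0.3 -2 18 0 1;0.3 -2 22 0 1;0.3 -2 25 0 1;0.3 -2 27 0 1;0.3 -2 29 0 1;0.3 -2 31 0 1;0.3 -2 33 0 1;0.3 -2 35 0 1;0.3 -2 35 0 1")

```text
t: 27.05
tool_pos: [0.5078, 0.0714, 0.0663]
orientation: [2.791, -1.441, -0.001]
force: [-0.4, 1.2, -1.1]
opening: 0.0434
gripper_force: 35.0
```

```bash
python3 look.py w12
```

```text
tcp [0.5079 0.0715 0.0665] ydeg -144.6090677328876 t 27.1 q [0.0398 0.0258 1.886  0.     1.23   2.5637] open 0.04334987961661499 F [ 0.0559  0.0825 -1.164 ]
```

View pics/w12.png

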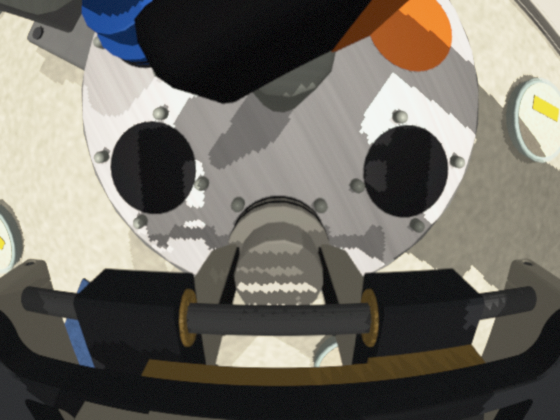

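White is centred between its pegs at (237,205) and (320,205). I'll seat and release it.

>>> play_rows(increments="0 0 2 0 1;0 0 4 0 1;0 0 4.5 0 1;0 0 4.5 0 0.5;0 0 4.5 0 0;0 0 4.5 0 -0.5;0 0 4.5 0 -1;0 0 4.5 0 -1;0 0 4.5 0 -1;0 0 -20 0 -1;0 0 -60 0 -1;0 0 -110 0 -1;0 0 -160 0 -1;0 0 -195 0 -1;0 0 -195 0 -1;0 0 -195 0 -1")

```text
t: 28.7
tool_pos: [0.5086, 0.0715, 0.2625]
orientation: [-2.791, 1.441, -0.003]
force: [0.0, 0.2, -0.5]
opening: 0.0929
gripper_force: 0.0
```

```bash
python3 look.py w13; python3 cas.py wrist 0.036 cassette_white; python3 -c "
from h import *
print(to([0.5615,-0.007,0.16],-24.9))"
```

```text
tcp [0.5077 0.0714 0.2608] ydeg -144.6110994680642 t 28.75 q [ 0.0397 -0.1207  1.6638 -0.      1.5993  2.5637] open 0.09301687774428552 F [-0.2847 -0.4309 -0.187 ]
cassette_white 0.89 px (278, 186) xy [0.5093 0.0698] iou 0.973
  lm [(array([ 0.3811, -0.1373,  0.0019]), 0.65), (array([0.5112, 0.0754, 0.0321]), 0.62), (array([ 0.6525, -0.0024,  0.2212]), 0.43)]
tcp [0.507  0.0714 0.2595] t 28.9
(array([95.7,  0.7, 99.3]), np.float64(60.3))
```

>>> play_rows(increments="0 0 0 -8.5 -0.5;20 0 0 -17 0;40 0 0 -25.5 0;60 0 0 -34 0;80 0 0 -42.5 0;96 1 0 -51 0;96 1 0 -59.5 0;96 1 0 -68 0;96 1 0 -76.5 0;96 1 0 -85 0;96 1 0 -93.5 0;96 1 0 -102 0;96 1 0 -110.5 0;96 1 0 -119.7 0;96 1 0 -119.7 0;96 1 40 -119.7 0;96 1 75 -119.7 0;96 1 99 -119.7 0;96 1 99 -119.7 0;96 1 99 -119.7 0")

```text
t: 30.9
tool_pos: [0.5623, -0.0073, 0.1623]
orientation: [-2.649, -1.686, 0.002]
force: [0.5, 0.0, 0.5]
opening: 0.0463
gripper_force: 0.0
```

```bash
python3 look.py w14
```

```text
tcp [ 0.5633 -0.0075  0.1638] ydeg -25.013503682202433 t 30.95 q [-0.1043  0.0626  1.6611 -0.      1.4168  0.3323] open 0.04607690642071123 F [ 0.235  -0.0806 -0.1074]
```

View pics/w14.png

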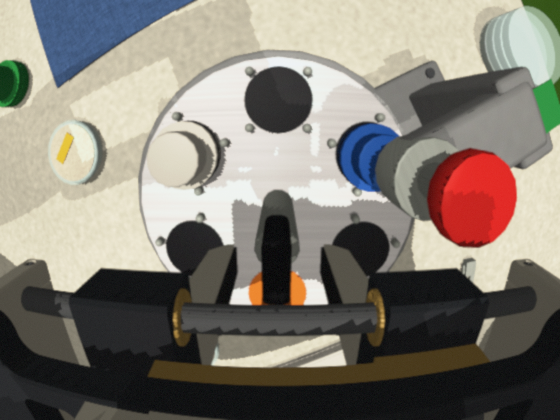

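The bar lies between the fingers. White is seated at (185,157), and blue is under the punch at (368,155). I'll turn the turret 120° clockwise.

>>> play_rows(increments="0 0 0 0 0.5;0 0 0 0 1;0 0 0 0 1;0 0 0 0 1;0 0 0 0 1;0 0 0 4 1;0 0 0 10 1;0 0 0 16 1;0 0 0 22 1;0 0 0 28 1;0 0 0 34 1;0 0 0 40 1;0 0 0 46 1;0 0 0 52 1;0 0 0 58 1;0 0 0 64 1", force=30)

```text
t: 32.55
tool_pos: [0.5612, -0.0064, 0.1631]
orientation: [-3.14, -0.024, 0.005]
force: [-10.6, 4.7, 9.7]
opening: 0.0136
gripper_force: 30.0
```

>>> play_rows(increments="0 0 0 6 1;0 0 0 12 1;0 0 0 18 1;0 0 0 24 1;0 0 0 30 1;0 0 0 36 1;0 0 0 42 1;0 0 0 48 1;0 0 0 53 1;0 0 0 56 1;0 0 0 56 1;0 0 0 56 1;0 0 0 56 0.5;0 0 0 56 0;0 0 0 56 0;0 0 0 56 0;0 0 -40 56 0;0 0 -80 56 0.5;0 0 -105 56 1;0 0 -105 56 1")

```text
t: 34.55
tool_pos: [0.5651, -0.0077, 0.273]
orientation: [-2.785, 1.447, -0.012]
force: [1.4, 0.3, 0.7]
opening: 0.0271
gripper_force: 0.0
```

```bash
python3 look.py w15 nest1 punch_top; python3 cas.py wrist 0.036 cassette_white cassette_blue; python3 -c "
from h import *
print(to([0.6553,0.001,0.1905],-145))"
```

```text
tcp [ 0.5642 -0.0076  0.2701] ydeg -144.9168342483694 t 34.6 q [-0.1044  0.0127  1.5184 -0.0001  1.6058  2.4249] open 0.022955723471224997 F [ 0.05   -0.2751 -0.8086]
nest1 [(array([ 0.47  , -0.0125,  0.0367]), 0.77), (array([ 0.6104, -0.085 ,  0.0369]), 0.61), (array([0.601 , 0.0764, 0.0393]), 0.6)]
punch_top [(array([0.6557, 0.0002, 0.2172]), 0.84)]
cassette_white 0.88 px (219, 144) xy [ 0.6552 -0.0013] iou 0.549
  lm [(array([0.6576, 0.0034, 0.034 ]), 0.71), (array([ 0.5626, -0.0077,  0.1785]), 0.56)]
cassette_blue 0.82 px (348, 148) xy [ 0.522  -0.0929] iou 0.98
  lm [(array([ 0.5214, -0.0921,  0.0346]), 0.85), (array([0.5092, 0.0684, 0.0334]), 0.63)]
tcp [ 0.5623 -0.0074  0.2665] t 35.0
(array([ 46.7, -81. ,  75.8]), np.float64(0.1))
```

View pics/w15.png

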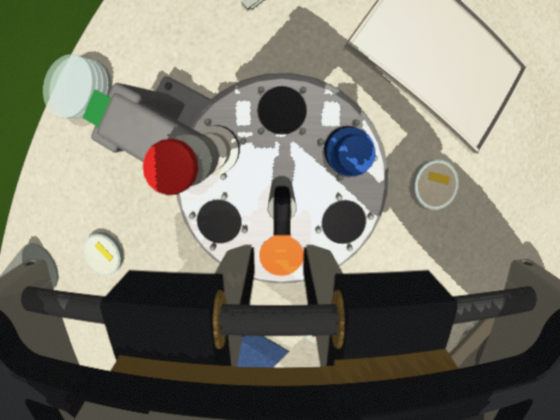

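White is under the punch at (222,147), blue at (350,150). I'll press.

>>> play_rows(increments="23 -40 0 0 1;47 -81 0 0 1;47 -81 0 0 1;47 -81 25 0 1;47 -81 40 0 1;47 -81 48 0 1;47 -81 53 0 1;47 -81 57 0 1;47 -81 61 0 1;47 -81 65 0 1;47 -81 69 0 1;47 -81 72 0 1;47 -81 74 0 1;47 -81 75.5 0 1;47 -81 76.5 0 1;47 -81 76.5 0 1;47 -81 76.5 0 1")

```text
t: 36.7
tool_pos: [0.6561, 0.0007, 0.1933]
orientation: [-2.787, 1.448, -0.003]
force: [-4.1, -0.2, 5.9]
opening: 0.0003
gripper_force: 2.8
```

```bash
python3 look.py w16
```

```text
tcp [0.6561 0.0007 0.1934] ydeg -144.90896947029924 t 36.75 q [-0.077   0.2908  1.3513 -0.0001  1.4976  2.4521] open 0.0005928329088607736 F [-4.4041  0.3093  4.7263]
```

Knob height is 193.4 mm, low force. I'll press 1.5 mm further to be sure, then lift.

>>> play_rows(increments="0 0 1 0 1;0 0 1.5 0 1;0 0 1.5 0 1")

```text
t: 37.05
tool_pos: [0.6563, 0.0006, 0.1923]
orientation: [-2.787, 1.448, -0.004]
force: [-4.7, 0.6, 7.7]
opening: 0.0007
gripper_force: 3.7
```

>>> play_rows(increments="0 0 -10 0 1;0 0 -35 0 1;0 0 -65 0 1;0 0 -75 0 1;0 0 -75 0 0.5;0 0 -75 0 0;0 0 -75 0 0")

```text
t: 37.75
tool_pos: [0.6552, 0.0007, 0.2624]
orientation: [2.787, -1.448, -0.004]
force: [0.4, 1.0, -0.0]
opening: 0.02
gripper_force: 0.0
```

```bash
python3 -c "
from h import *
P,M,s=tool(); print(P,s['q'][5],to([0.5615,-0.007,0.265],-145))"
```

```text
[0.65524069 0.00073481 0.26235773] 2.452127999522161 (array([-47.6,  81.2,  -2.4]), np.float64(0.1))
```

>>> play_rows(increments="-10 20 0 -8.5 0;-20 40 0 -17 0;-30 60 0 -25.5 0;-48 81 0 -34 0;-48 81 0 -42.5 0;-48 81 0 -51 0;-48 81 0 -59.5 0;-48 81 0 -68 0;-48 81 0 -76.5 0;-48 81 0 -85 0;-48 81 0 -93.5 0;-48 81 0 -102 0;-48 81 0 -110.5 0;-48 81 0 -119 0;-48 81 0 -127.5 0;-48 81 0 -136 0;-48 81 0 -144.5 0;-48 81 0 -153 0;-48 81 0 -161.5 0;-48 81 0 -170 0")

```text
t: 39.75
tool_pos: [0.5615, -0.0065, 0.2627]
orientation: [-1.676, -2.654, 0.002]
force: [-0.2, -0.4, -0.9]
opening: 0.0469
gripper_force: 0.0
```

>>> play_rows(increments="0 0 0 -8 0;0 0 0 -9.5 0;0 0 0 -10 0;0 0 0 -10 0;0 0 40 -10 0;0 0 75 -10 0;0 0 99 -10 0;0 0 102 -10 0;0 0 102 -10 0;0 0 102 -10 0.5;0 0 102 -10 1;0 0 102 -10 1;0 0 102 -10 1;0 0 102 -10 1")

```text
t: 41.15
tool_pos: [0.5621, -0.007, 0.1633]
orientation: [1.449, 2.787, -0.001]
force: [-2.1, -2.7, 2.5]
opening: 0.0138
gripper_force: 30.0
```

```bash
python3 look.py w17
```

```text
tcp [ 0.5621 -0.007   0.1633] ydeg 35.07760518409241 t 41.2 q [-0.1032  0.0608  1.664  -0.0008  1.4169 -0.7153] open 0.01425801223520065 F [-3.5375 -2.047   5.8339]
```

Gripped on the bar (14 mm). I'll turn +120.

>>> play_rows(increments="0 0 0 4 1;0 0 0 10 1;0 0 0 16 1;0 0 0 22 1;0 0 0 28 1;0 0 0 34 1;0 0 0 40 1;0 0 0 46 1;0 0 0 52 1;0 0 0 58 1;0 0 0 64 1;0 0 0 70 1;0 0 0 76 1;0 0 0 82 1;0 0 0 88 1;0 0 0 94 1;0 0 0 100 1;0 0 0 106 1;0 0 0 112 1;0 0 0 117 1")

```text
t: 43.2
tool_pos: [0.5608, -0.0065, 0.1633]
orientation: [-3.134, -0.215, 0.005]
force: [-12.2, -0.5, 10.9]
opening: 0.0136
gripper_force: 30.0
```

>>> play_rows(increments="0 0 0 3 1;0 0 0 3 1;0 0 0 3 1;0 0 0 3 0.5;0 0 0 3 0;0 0 0 3 0;0 0 0 3 0;0 0 -40 3 0;0 0 -80 3 0;0 0 -105 3 0;0 0 -105 3 0")

```text
t: 44.3
tool_pos: [0.5646, -0.0068, 0.273]
orientation: [3.137, 0.14, 0.013]
force: [0.2, -0.4, 0.2]
opening: 0.0464
gripper_force: 0.0
```

```bash
python3 look.py w18 rest tray; python3 cas.py wrist 0.036 cassette_white cassette_blue
```

```text
tcp [ 0.5636 -0.0067  0.2701] ydeg -84.90865175449554 t 44.35 q [-0.1029  0.0112  1.52    0.      1.6057  1.3791] open 0.04650544023370354 F [ 1.0346 -0.8081 -0.5417]
rest []
tray [(array([ 0.4812, -0.3024, -0.0029]), 0.59)]
cassette_white 0.76 px (344, 224) xy [ 0.5229 -0.0925] iou 0.964
  lm [(array([ 0.5247, -0.0925,  0.0317]), 0.8)]
cassette_blue 0.82 px (211, 222) xy [0.5098 0.0716] iou 0.948
cassette_blue 0.73 px (463, 224) xy [ 0.574 -0.223] iou 0.193
cassette_blue 0.33 px (108, 49) xy [0.7247 0.2243] iou 0.822
  lm [(array([0.51  , 0.0731, 0.0337]), 0.93)]
tcp [ 0.5617 -0.0065  0.2665] t 44.75
```

```bash
python3 -c "
from h import *
print(to([0.521,-0.0925,0.0625],-25))"
```

```text
(array([-47.8,  82.1, 204. ]), np.float64(-59.9))
```

>>> play_rows(increments="-20 40 0 -8.5 -0.5;-48 82 0 -17 -1;-48 82 0 -25.5 -1;-48 82 0 -34 -1;-48 82 0 -42.5 -1;-48 82 0 -51 -1;-48 82 0 -60 -1;-48 82 0 -60 -1;-48 82 50 -60 -1;-48 82 100 -60 -1;-48 82 145 -60 -1;-48 82 175 -60 -1;-48 82 190 -60 -1;-48 82 204 -60 -1;-48 82 204 -60 -1;-48 82 204 -60 0;-48 82 204 -60 0.5;-48 82 204 -60 1;-48 82 204 -60 1;-48 82 204 -60 1", force=35)

```text
t: 46.75
tool_pos: [0.522, -0.0926, 0.0642]
orientation: [2.648, 1.69, 0.001]
force: [-0.0, -0.3, -0.6]
opening: 0.0576
gripper_force: 0.0
```

```bash
python3 -c "
from h import *
P,M,s=tool(); print(P,s['q'],s['opening'],s['force'],to([0.53,-0.30,0.034],0))"
```

```text
[ 0.52200344 -0.09261501  0.0641655 ] [-2.72312241e-01  7.36017755e-02  1.84109484e+00 -1.31437914e-05
  1.22607821e+00  1.62516256e-01] 0.057569678192088636 [-0.0360812  -0.31056394 -0.61542941] (array([-184.7,   94.6,   30.2]), np.float64(-24.9))
```

>>> play_rows(increments="0 0 0 0 1;0 0 0 0 1;0 0 0 0 1;0 0 -20 0 1;0 0 -50 0 1;0 0 -50 0 1;-40 20 -50 -5 1;-80 41 -50 -10 1;-120 62 -50 -15 1;-160 82 -50 -20 1;-185 95 -50 -25 1;-185 95 -30 -25 1;-185 95 0 -25 1;-185 95 15 -25 1;-185 95 15 -25 1")

```text
t: 48.25
tool_pos: [0.5273, -0.2985, 0.0445]
orientation: [-2.215, -2.218, 0.002]
force: [-0.6, 0.5, -0.9]
opening: 0.0434
gripper_force: 35.0
```

```bash
python3 look.py w19 tray; python3 cas.py top 0.018 cassette_white
```

```text
tcp [ 0.5286 -0.2992  0.0468] ydeg 0.10775301397385512 t 48.3 q [-0.5995  0.2961  1.6234 -0.      1.2261 -0.6013] open 0.04351824368281103 F [-0.0118 -0.9325 -2.0238]
tray [(array([ 0.4811, -0.3015, -0.0014]), 0.91)]
cassette_white 0.24 px (291, 220) xy [0.5104 0.0736] iou 0.951
  lm [(array([ 0.5332, -0.3005,  0.0212]), 0.43), (array([ 0.6177, -0.0839,  0.0358]), 0.33)]
tcp [ 0.5311 -0.3008  0.0505] t 48.5
```

View pics/w19.png

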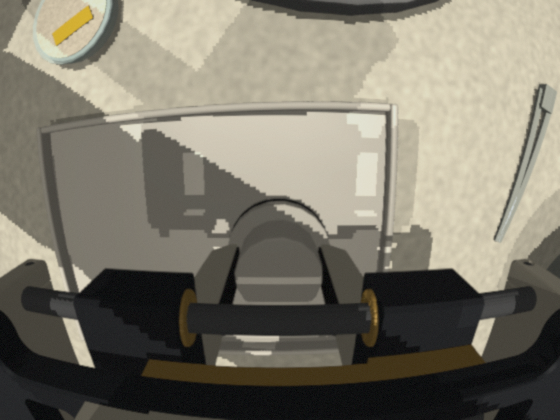

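White is held upright over the tray's right half, (280,240). The rims are at columns 60 and 390, so it is clear of the walls. I'll lower it.

>>> play_rows(increments="0 0 8 0 1;0 0 13 0 1;0 0 15 0 1;0 0 16 0 1;0 0 16 0 1")

```text
t: 49.0
tool_pos: [0.5298, -0.3003, 0.0327]
orientation: [-2.219, -2.223, 0.0]
force: [-0.4, 1.1, 0.3]
opening: 0.0435
gripper_force: 35.0
```

```bash
python3 -c "
from h import *
robot.read_camera('top'); P,M,s=tool(); print(P,s['force'],s['opening'])"
```

```text
[ 0.52991146 -0.30032228  0.03275466] [-0.91597483  0.0785181   1.10894432] 0.043117903728732435
```

>>> play_rows(increments="0 0 0.7 0 1;0 0 0.7 0 0.5;0 0 0.7 0 0;0 0 0.7 0 -0.5;0 0 0.7 0 -1;0 0 0.7 0 -1;0 0 0.7 0 -1;0 0 0.7 0 -1;0 0 -30 0 -1;0 0 -80 0 -1;0 0 -130 0 -1;0 0 -180 0 -1;0 0 -230 0 -1;0 0 -230 0 -1")

```text
t: 50.45
tool_pos: [0.5331, -0.3024, 0.2728]
orientation: [2.209, 2.213, 0.004]
force: [0.4, -0.5, 0.4]
opening: 0.0932
gripper_force: 0.0
```

```bash
python3 cas.py top 0.005 cassette_white;python3 cas.py wrist 0.005 cassette_white; python3 -c "
from h import *
print(to([0.5075,0.0715,0.0625],35))"
```

```text
cassette_white 0.8 px (398, 214) xy [ 0.53   -0.2957] iou 0.904
  lm [(array([ 0.5307, -0.3019,  0.0089]), 0.74)]
tcp [ 0.5299 -0.3003  0.2625] t 50.6
cassette_white 0.83 px (278, 180) xy [ 0.5311 -0.2996] iou 0.968
cassette_white 0.19 px (306, 22) xy [ 0.5712 -0.1014] iou 0.243
  lm [(array([ 0.5336, -0.2988,  0.0032]), 0.91)]
tcp [ 0.5291 -0.2998  0.2602] t 50.75
(array([370.9, -20.4, 198.6]), np.float64(-34.9))
```

>>> play_rows(increments="45 -2 0 -4 -1;90 -4 0 -8 -1;135 -7 0 -12 -1;180 -10 0 -16 -1;225 -12 0 -20 -1;270 -15 0 -24 -1;315 -18 0 -28 -1;371 -20 0 -35 -1;371 -20 0 -35 -1;371 -20 0 -35 -1;371 -20 50 -35 -1;371 -20 100 -35 -1;371 -20 145 -35 -1;371 -20 175 -35 -1;371 -20 190 -35 -1;371 -20 198 -35 -1;371 -20 198 -35 -1;371 -20 198 -35 0;371 -20 198 -35 0.5;371 -20 198 -35 1")

```text
t: 52.75
tool_pos: [0.5105, 0.0707, 0.0662]
orientation: [1.447, 2.786, 0.002]
force: [0.1, 0.5, 0.1]
opening: 0.0734
gripper_force: 0.0
```

>>> play_rows(increments="0 0 0 0 1;0 0 0 0 1;0 0 0 0 1;0 0 0 0 1;0 0 0 0 1;0 0 0 0 1")

```text
t: 53.35
tool_pos: [0.5093, 0.0707, 0.0647]
orientation: [-1.448, -2.788, -0.0]
force: [-0.7, 0.6, 1.1]
opening: 0.0437
gripper_force: 35.0
```

```bash
python3 -c "
from h import *
P,M,s=tool(); print(P,s['opening'],s['gripper_force'],s['force'],to([0.43,-0.30,0.034],0))"
```

```text
[0.50934231 0.07071303 0.06465889] 0.04373034231748428 35.00035643577576 [-0.68276479  0.56220031  1.10932793] (array([-257.7, -278. ,   30.6]), np.float64(35.1))
```

>>> play_rows(increments="0 0 -25 0 1;0 0 -75 0 1;0 0 -125 0 1;0 0 -170 0 1;-30 -35 -180 5 1;-60 -70 -180 10 1;-90 -105 -180 15 1;-120 -140 -180 20 1;-150 -175 -180 25 1;-180 -210 -180 30 1;-220 -245 -180 35 1;-258 -278 -180 35 1;-258 -278 -150 35 1;-258 -278 -105 35 1;-258 -278 -60 35 1;-258 -278 -20 35 1;-258 -278 10 35 1;-258 -278 15 35 1;-258 -278 15 35 1;-258 -278 15 35 1")

```text
t: 55.35
tool_pos: [0.4313, -0.3012, 0.0516]
orientation: [2.218, 2.221, 0.0]
force: [0.2, -1.4, -1.5]
opening: 0.0436
gripper_force: 35.0
```

```bash
python3 -c "
from h import *
robot.read_camera('top');P,M,s=tool(); print(P,s['opening'],s['gripper_force'],s['force'])"; python3 cas.py wrist 0.018 cassette_blue
```

```text
[ 0.43165473 -0.30150578  0.05209623] 0.04339028475339267 34.99964118003845 [ 0.06911269 -0.34329987 -1.81445028]
cassette_blue 0.92 px (278, 250) xy [ 0.4327 -0.3007] iou 0.921
  lm [(array([ 0.4336, -0.2991,  0.0211]), 0.96)]
tcp [ 0.4313 -0.3012  0.0516] t 55.55
```

>>> play_rows(increments="0 0 9 0 1;0 0 14 0 1;0 0 16.5 0 1;0 0 17.5 0 1;0 0 17.5 0 1;0 0 17.5 0 1")

```text
t: 56.15
tool_pos: [0.43, -0.3002, 0.0335]
orientation: [-2.219, -2.223, 0.001]
force: [-7.6, 6.2, 18.5]
opening: 0.0433
gripper_force: 35.0
```

Firm contact with the floor. I'll ease up 0.5 mm, release and retreat.

>>> play_rows(increments="0 0 -0.7 0 1;0 0 -0.7 0 0.6;0 0 -0.7 0 0.3;0 0 -0.7 0 0;0 0 -0.7 0 -0.4;0 0 -0.7 0 -0.4;0 0 -0.7 0 -0.4;0 0 -30 0 -0.4;0 0 -80 0 -0.4;0 0 -130 0 -0.4;0 0 -180 0 -0.4;0 0 -230 0 -0.4;-30 0 -250 0 -0.4;-60 0 -250 0 -0.4;-60 0 -250 0 -0.4;-60 0 -250 0 -0.4")

```text
t: 57.75
tool_pos: [0.4299, -0.3603, 0.2813]
orientation: [-2.22, -2.221, -0.0]
force: [-0.3, -0.4, 0.2]
opening: 0.0653
gripper_force: 0.0
```

```bash
python3 look.py w20 rest; python3 cas.py wrist 0.005 cassette_blue cassette_white; python3 - <<'E'
from h import *
a,_=snap('top'); b,_=snap('scene'); 
x=cv2.resize(a[90:290,180:440],(780,600)); x=cv2.hconcat([cv2.resize(a[130:290,190:440],(400,256)),cv2.resize(b[130:340,60:400],(400,256))]); w=cv2.resize(cv2.imread('pics/w20.png'),(400,300))
x=cv2.vconcat([x,cv2.hconcat([w,np.zeros_like(w)])]); cv2.imwrite('pics/final.png',x)
E
```

```text
tcp [ 0.43   -0.3596  0.2812] ydeg 0.06876303397274135 t 57.8 q [-0.7882  0.0077  1.5035  0.0003  1.6322 -0.7894] open 0.06509473974485766 F [-0.2818  0.769  -0.3974]
rest []
cassette_blue 0.75 px (387, 9) xy [ 0.5794 -0.1125] iou 0.451
cassette_blue 0.71 px (278, 133) xy [ 0.4308 -0.299 ] iou 0.969
  lm [(array([ 0.4345, -0.3   ,  0.004 ]), 0.89)]
cassette_white 0.65 px (354, 136) xy [ 0.5301 -0.3004] iou 0.965
  lm [(array([ 5.296e-01, -2.971e-01,  5.000e-04]), 0.93), (array([ 0.3788, -0.1378,  0.0008]), 0.72)]
tcp [ 0.4304 -0.3598  0.2821] t 58.15
```

View pics/final.png

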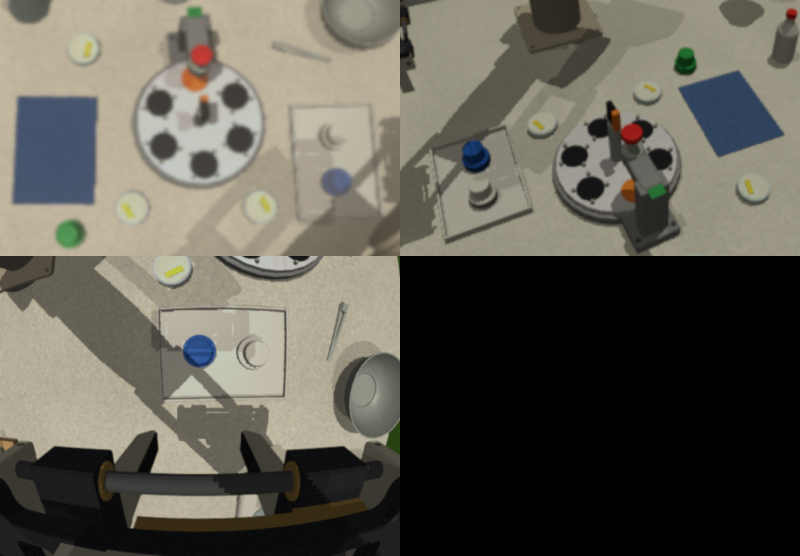

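Both cassettes stand in the tray, (336,182) and (331,134) in the top crop. The orange rest is under the punch at (194,78), the five nests are empty, and the bystanders and the mat look undisturbed.

```bash
python3 -c "
from plant import robot
print(robot.close_job())"
```

```text
the job is handed in; nothing more can be done
None
```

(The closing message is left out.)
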